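# Put the paint pots back in the rack by their sample chips

## Task

Move the four paint sample pots from the grey painting stand to the wooden pot rack, so that the row there follows the order of the rack's painted sample chips: each pot goes in the compartment behind the chip of its own colour. Set each pot down gently, without dropping it, upright and flat on its compartment's floor, and let go. Keep the pots upright on the way and leave the jar of brushes standing where it is.

Things in the scene. Friction and masses are not known exactly. Their poses are not given: they have to be found in the camera images.
- pot_red: Paint sample pot, red screw lid and red body with paper bands: upright cylinder 44 mm in diameter, 78 mm tall (lid and body equally wide), about 0.11 kg, loose. Origin at the centre of its underside, z up its axis; its yaw means nothing. It starts in one of the stand's four wells, underside 8 mm above the table.
- pot_yellow: Paint sample pot, yellow screw lid and yellow body with paper bands: upright cylinder 44 mm in diameter, 78 mm tall (lid and body equally wide), about 0.11 kg, loose. Origin at the centre of its underside, z up its axis; its yaw means nothing. It starts in one of the stand's four wells, underside 8 mm above the table.
- pot_blue: Paint sample pot, blue screw lid and blue body with paper bands: upright cylinder 44 mm in diameter, 78 mm tall (lid and body equally wide), about 0.11 kg, loose. Origin at the centre of its underside, z up its axis; its yaw means nothing. It starts in one of the stand's four wells, underside 8 mm above the table.
- pot_green: Paint sample pot, green screw lid and green body with paper bands: upright cylinder 44 mm in diameter, 78 mm tall (lid and body equally wide), about 0.11 kg, loose. Origin at the centre of its underside, z up its axis; its yaw means nothing. It starts in one of the stand's four wells, underside 8 mm above the table.
- place_red: Compartment of the wooden pot rack behind the red sample chip (26 x 52 mm). Origin at its centre on top of its cork pad, 11 mm above the table, where the middle of the pot's underside belongs; x across the rack to its back, y along the row, z up. Compartments: 64 mm (x) by 60 mm (y) inside, 64 mm apart centre to centre along y, order shuffled at every start.
- place_yellow: Compartment of the wooden pot rack behind the yellow sample chip (26 x 52 mm). Origin at its centre on top of its cork pad, 11 mm above the table, where the middle of the pot's underside belongs; x across the rack to its back, y along the row, z up. The rack's rails in front and behind (outer faces 39 mm from the origin in x), dividers (4 mm thick) and end cheeks (10 mm) rise 20 mm above the pads.
- place_blue: Compartment of the wooden pot rack behind the blue sample chip (26 x 52 mm). Origin at its centre on top of its cork pad, 11 mm above the table, where the middle of the pot's underside belongs; x across the rack to its back, y along the row, z up. The ledge in front reaches to x = -69 mm; the chips lie flat on it, centred at x = -54 mm, tops 13 mm above the pads.
- place_green: Compartment of the wooden pot rack behind the green sample chip (26 x 52 mm). Origin at its centre on top of its cork pad, 11 mm above the table, where the middle of the pot's underside belongs; x across the rack to its back, y along the row, z up. The rack is 272 mm long with its ends; rack, pads and chips are fixed to the table.
- stand: Grey-painted wooden painting stand, fixed, 84 (x) x 276 (y) x 26 mm tall. Four round wells along its y, at 96, 32, -32, -96 mm, 48 mm wide and 18 mm deep, so a pot's underside is 8 mm above the table and 60 mm of it shows. Origin at the centre of its underside. Stand and rack lie side by side, roughly parallel, one nearer the robot, one farther (either way), at least 120 mm between the rows' centre lines.
- brush_jar: Glass jar with four paint brushes standing in it, loose, 72 mm in diameter, jar 85 mm tall, brushes up to 170 mm high and leaning out to 47 mm from the axis; about 0.45 kg. Stands past one end of the stand, about 0.22 m from the stand's centre. Origin at the centre of its underside.

How it is judged:
By the outcome, as a careful person would: the job done as asked, in the order asked, and still so for the second after the job is handed in, with the robot touching nothing.
It also fails if it takes over 99 s, if anything falls off the work surface, if the arm or the gripper's body presses on something with over 40 N, if the wrist force passes 120 N, or if a joint passes its speed limit or range.

## Robot

A 7-joint arm with a two-finger parallel gripper is mounted at the origin on the work surface. World frame = base frame: x ahead of the robot, y to its left, z up, the work surface at z = 0. Lengths are in m, angles in rad, forces in N, time in s.
With the tool pointing down it reaches from about 0.35 to 0.9 m from the base axis. Payload 19.9 kg.
Tool frame: the origin (TCP) lies at the very end of the fingers, on their centre line; the grasp point (between the pads) lies 19 mm behind it (pinch_z is the distance from the TCP to the grasp point, in m); z points along the fingers, y is the line along which they close (so a half turn about z gives the same grasp; the last joint's range is limited). The gripper opens to 85 mm and grips with 20 to 120 N. Pads are 22 mm wide; open, the fingers measure 114 mm over their backs; the gripper's body (76 mm by 85 mm) begins 54 mm behind the grasp point. The pads swing forward as they close: fully open they stand 13 mm farther back than shut.
Start: joints at [-1.387, 0.417, -0.01, 1.614, 0.005, 1.111, -0.053], TCP at [0.14, 0.609, 0.231] pointing down, gripper open.
Joint ranges: [-2.81, 2.81], [-0.39, 2.02], [-1.27, 1.25], [0.06, 2.57], [-1.19, 4.33], [0.19, 2], [-2.82, 2.82]. Speed limits (rad/s): [1.89, 1.89, 2.39, 2.39, 3.01, 3.01, 3.01].

## Interface

Orientations are given as a unit quaternion [w, x, y, z].
In Python, from plant import * gives the robot as it stands.
- The arm moves only by the tool play_rows, never from a script. Its argument "targets" is a list of rows, each an object with "xyz": the shift along the world's x, y, z in mm, a list of three; "yaw": the turn about the world's z in degrees. A call has 1 to 8 rows; each row shifts and turns the commanded pose from where the row before left it; what a row does not reach is not made up. A row lasts 1/10 s, in which the tool goes at most 50 mm and 8.59 degrees, less where a joint would pass 70% of its speed; a pose out of reach is approached as far as the arm can. A call is refused whole if a number of a shift passes 50 or a number of a turn 8.59, either way. A call with a gripper value outside its range is refused whole. "fingers" is the closure in counts, from 0 (fully open) to 255 (shut), set as the call begins (left out, the last holds). The fingers move at their own pace and stop on an object; "force" is the grip in N (left out, the last holds). Time passes only in rows, so rows that do not move let the fingers close. It gives the time, the measured TCP pose, the force, the opening and the grip force at its end, in the units of the state.
- observe(): the state, without advancing time (a new reading comes with each control period).
- grab_frame(name): name is "scene" or "top"; returns a dict with "pixels" (384x512x3 uint8, red, green, blue), "range_z" (384x512 float32, m along the optical axis (not along the pixel's ray), 0 where there is no reading), "fx", "fy", "cx", "cy" (pixels), "R" (3x3) and "t" (3): a world point X has camera coordinates R X + t. Camera axes: x right, y down, z forward; pixel columns grow to the right and rows downward; lengths in m; the calibration is good to about 2 mm. A picture is of the moment at which its call begins.
- job_done(): hands the job in; it is judged then, once.
The state is a dict: "clock": time; "joint_positions": joint angles; "qvel": joint speeds; "joint_torque": joint torques, N m; "position": TCP position; "tcp_rot": TCP orientation; "ft_force": force on the tool from outside, world axes, zero at the start; "wrist_torque": the same for the moment, N m; "gripper_width": finger opening in m; "finger_force": force on a finger pad.
Only numpy, scipy, OpenCV 4.12 (cv2) and the standard library are available. Lean on these libraries where they do the work, as an engineer would, in place of code of your own. Each camera call takes 0.05 s, during which the arm holds its last target. There are 200 camera calls.

## Working session

There is one attempt and no reset: what is moved stays moved. The work goes in short steps, Python scripts to look and compute and a tool call to move; the robot and the scene stay as the last step left them, time stands still between calls to the robot, and variables do not carry over. Pictures are saved under pics/ and viewed, at most 14 in all, crops included, and the job is handed in when it is done.

Besides the shell and the picture viewer there is one more tool, called in YAML: its name, and indented under it one key for each argument. play_rows: Moves the arm, as the interface text tells. Its arguments: {"type":"object","properties":{"targets":{"type":"array"},"fingers":{"type":"number"},"force":{"type":"number"}},"required":["targets"]}

```bash
mkdir -p pics; python3 - <<'E'
from plant import *
import cv2,numpy as np
for n in("top","scene"):
    f=grab_frame(n); np.savez(f"{n}.npz",**f)
    cv2.imwrite(f"pics/{n}0.png",cv2.resize(f["pixels"][:,:,::-1],(768,576)))
    print(n,f["fx"],f["cx"],f["R"],f["t"])
o=observe();print(o)
E
```

```text
top 410.3324452832507 247.97881750231943 [[-0.00447199 -0.99954749  0.02974584]
 [-0.9933778   0.00102537 -0.11488909]
 [ 0.1148066  -0.03006264 -0.99293287]] [0.03517582 0.5599306  0.84702937]
scene 409.2250216154052 253.04325934415195 [[ 0.68343965  0.72986467 -0.01441567]
 [ 0.55231248 -0.52989214 -0.64355672]
 [-0.47734806  0.43187022 -0.76526266]] [-0.43017877 -0.25422662  0.96433693]
{'clock': 0.1, 'joint_positions': array([-1.386458  ,  0.41790336, -0.01032726,  1.61409732,  0.00469343,
        1.11072459, -0.05298149]), 'qvel': array([ 0.00212319, -0.0042117 , -0.00132989, -0.00300977,  0.00126714,
       -0.00097797, -0.00020351]), 'joint_torque': array([ 8.99196821e-04, -8.65822220e+01,  6.80282637e-01, -4.35634196e+01,
        1.92044961e-02,  5.00204740e-03, -3.89686465e-05]), 'position': array([0.13987516, 0.60882585, 0.23073654]), 'tcp_rot': array([-2.72524414e-05,  1.12656628e-01,  9.93633824e-01, -5.53595981e-04]), 'ft_force': array([-0.2274175 , -0.99804395,  0.09018926]), 'wrist_torque': array([ 0.00838549,  0.02809408, -0.0018001 ]), 'finger_force': 0.0, 'gripper_width': 0.08543126614720624}
```

View pics/top0.png

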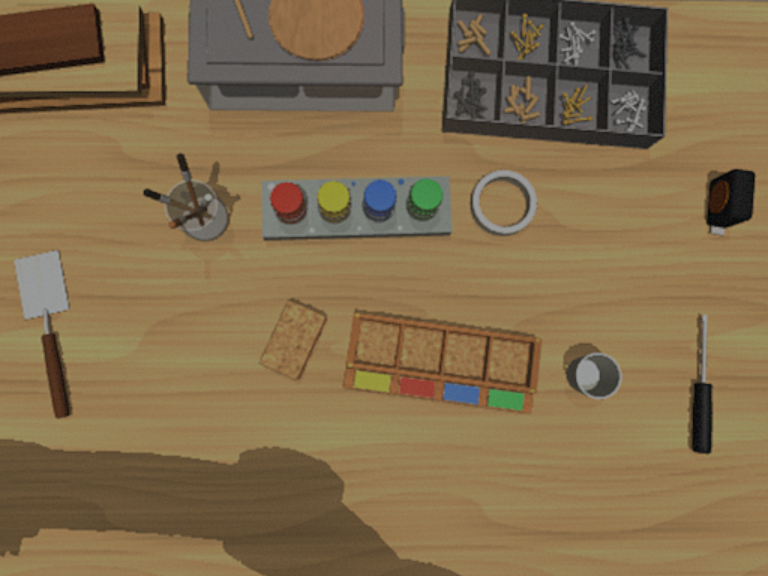

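View pics/scene0.png

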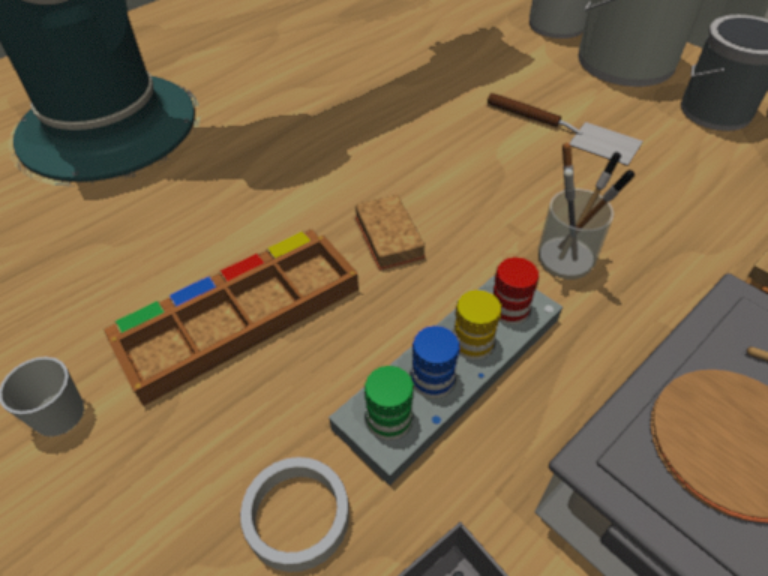

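The top view shows pots red, yellow, blue and green at (288,200), (334,200), (380,198) and (426,195). The brush jar is at (200,208), past red. The rack is nearer the robot, with chips yellow, red, blue and green at (372,381), (417,388), (461,394) and (506,400), and its back faces +x. Next I'll measure lids and chips.

```bash
cat > m.py <<'E'
import cv2,numpy as np
def cloud(f):
    v,u=np.mgrid[:384,:512]; z=f["range_z"]
    c=np.stack([(u-f["cx"])/f["fx"]*z,(v-f["cy"])/f["fy"]*z,z],-1)
    return (c-f["t"])@f["R"]
def masks(f):
    h=cv2.cvtColor(np.ascontiguousarray(f["pixels"]),cv2.COLOR_RGB2HSV).astype(int);H,S,V=h[...,0],h[...,1],h[...,2]
    s=(S>170)&(V>60)
    return dict(red=s&((H<5)|(H>174)),yellow=s&(H>23)&(H<35),blue=s&(H>100)&(H<125),green=s&(H>45)&(H<80))
def circ(p):
    (c,r)=cv2.minEnclosingCircle((p[:,:2]*1000).astype(np.float32)); return np.round(c,1),round(r,1)
E
python3 - <<'E'
from m import *
for n in("top","scene"):
    f=np.load(n+".npz");P=cloud(f);M=masks(f);ch=[];cols=[]
    for k,m in M.items():
        m=m&(f["range_z"]>0)
        z=P[...,2]
        a=P[m&(z>.075)&(z<.1)];b=P[m&(z>.012)&(z<.035)&(P[...,0]<(.4+.1))]
        print(n,k,"lid",len(a),circ(a),np.median(a[:,2]).round(4),"chip",len(b),((b.min(0)+b.max(0))/2).round(4),np.median(b,0).round(4),np.ptp(b,0).round(3))
        ch.append(np.median(b,0)[:2]);cols.append(a.mean(0)[:2])
    ch=np.array(ch);s=np.argsort(-ch[:,1]);p=np.polyfit(ch[:,1],ch[:,0],1);print("rack yaw",np.degrees(-np.arctan(p[0])))
    # jar: points high
    R,Y=P[...,0],P[...,1]
    j=P[(P[...,2]>.07)&(P[...,2]<.3)&(R>.4)&(R<.75)&(Y>.12)&(Y<.4)]
    print("jar-ish",j.min(0).round(3),j.max(0).round(3))
E
```

```text
top red lid 309 (array([676.6, 152. ]), 21.3) 0.0846 chip 33 [ 0.4187 -0.029   0.0227] [ 0.4199 -0.0341  0.0228] [0.023 0.045 0.005]Traceback (most recent call last):
  File "<stdin>", line 8, in <module>
    return umr_minimum(a, axis, None, out, keepdims, initial, where)
ValueError: zero-size array to reduction operation minimum which has no identity
```

```bash
sed -i 's/S>170)&(V>60)/S>120)\&(V>60)/; s/H<5)|(H>174/H<7)|(H>172/; s/H>23)&(H<35/H>24)\&(H<36/' m.py; python3 - <<'E'
from m import *
for n in("top","scene"):
    f=np.load(n+".npz");P=cloud(f);M=masks(f);ch=[]
    h=cv2.cvtColor(f["pixels"],cv2.COLOR_RGB2HSV)
    if n=="top":print([h[int(v/1.5),int(u/1.5)] for u,v in((372,381),(417,388),(461,394),(506,400))])
    for k,m in M.items():
        m=m&(f["range_z"]>0);z=P[...,2]
        a=P[m&(z>.075)&(z<.1)];b=P[m&(z>.014)&(z<.035)&(P[...,0]<.5)]
        if len(a): print(n,k,"lid",len(a),circ(a),np.median(a[:,2]).round(4))
        if len(b):
            r=cv2.minAreaRect((b[:,:2]*1000).astype(np.float32));print("   chip",len(b),np.round(r[0],1),np.round(r[1],1),r[2],np.median(b[:,2]));ch.append(r[0])
    ch=np.array(ch);p=np.polyfit(ch[:,1],ch[:,0],1);print("rack yaw",np.degrees(-np.arctan(p[0])))
    j=P[(P[...,2]>.07)&(P[...,2]<.3)&(P[...,0]>.4)&(P[...,0]<.75)&(P[...,1]>.18)&(P[...,1]<.4)]
    print("jar-ish",j.min(0).round(3),j.max(0).round(3))
E
```

```text
[array([ 30, 156, 150], dtype=uint8), array([  3, 162, 151], dtype=uint8), array([109, 135, 149], dtype=uint8), array([ 63, 132, 147], dtype=uint8)]
top red lid 347 (array([675.3, 151.9]), 22.3) 0.0846
   chip 230 [411.5 223.2] [550.7  71.6] 85.98535919189453 0.02261257925872731
top yellow lid 341 (array([677.8,  88.9]), 22.2) 0.0847
   chip 283 [430.7  38.2] [59.9 30.8] 82.02058410644531 0.022638437960310905
top blue lid 331 (array([679.9,  24.4]), 21.4) 0.0848
   chip 213 [409.1 -92.3] [46.6 20.5] 81.25849151611328 0.022722837500712988
top green lid 319 (array([681.3, -40. ]), 22.7) 0.0849
   chip 216 [ 400.1 -155.6] [46.7 20.9] 81.57093048095703 0.022708881801737475
rack yaw -1.8456695715172977
jar-ish [0.621 0.237 0.07 ] [0.708 0.326 0.169]
scene red lid 550 (array([679.3, 152.7]), 22.7) 0.0854
   chip 213 [417.9 -27.3] [49.5 20.3] 84.31764221191406 0.02380545297085298
scene yellow lid 546 (array([681. ,  88.5]), 22.6) 0.0856
   chip 217 [414.5 -58.4] [238.5  21. ] 82.22468566894531 0.023753353228617925
scene blue lid 697 (array([683.3,  24.6]), 22.3) 0.0855
   chip 225 [408.4 -90.8] [47.8 20.7] 79.76285552978516 0.023709441968458256
scene green lid 732 (array([685. , -39.1]), 22.7) 0.0856
   chip 264 [ 399.4 -153.9] [49.3 22.6] 82.89291381835938 0.023876834069172542
rack yaw -8.48962187055285
jar-ish [0.625 0.236 0.07 ] [0.714 0.326 0.168]
```

Lids sit at z = 85 mm (expected 86), 64 mm apart. Chips sit at 23 mm (expected 24), 64 mm apart, giving a rack yaw of about -8.1°. Compartment centres are then green (453,-162), blue (462,-99), red (471,-35) and yellow (480,28). I'll move above the green pot while cross-checking nothing else.

play_rows:
  targets:
    - {"xyz": [22, -27, 0], "yaw": -3.3}
    - {"xyz": [22, -27, 0], "yaw": -3.3}
    - {"xyz": [22, -27, 0], "yaw": -3.3}
    - {"xyz": [22, -27, 0], "yaw": -3.3}
    - {"xyz": [22, -27, 0], "yaw": -3.3}
    - {"xyz": [22, -27, 0], "yaw": -3.3}
    - {"xyz": [22, -27, 0], "yaw": -3.3}
    - {"xyz": [22, -27, 0], "yaw": -3.3}
  fingers: 0
  force: 35

```text
clock: 0.9
position: [0.3165, 0.3918, 0.2311]
tcp_rot: [-0.0, 0.338, 0.941, -0.0]
ft_force: [-0.1, 0.4, 0.5]
gripper_width: 0.0854
finger_force: 0.0
```

```bash
python3 - <<'E'
from m import *
# check: cork pads (z~11mm) centres in rack frame
for n in("top","scene"):
    f=np.load(n+".npz");P=cloud(f)*1000
    a=np.radians(-8.1);ex=np.array([np.cos(a),np.sin(a)]);ey=np.array([-ex[1],ex[0]])
    c=np.array([466.8,-67.0]);q=P[...,:2]-c;X=q@ex;Y=q@ey;Z=P[...,2]
    m=(f["range_z"]>0)&(abs(X)<75)&(abs(Y)<150)&(Z>24)&(Z<40)
    print(n,"rail x ext",np.percentile(X[m],[1,99]).round(1),"y ext",np.percentile(Y[m],[.5,99.5]).round(1))
    for k in range(4):
        y0=-96+64*k; s=(abs(Y-y0)<34)&(abs(X)<36)&(Z<16)&(f["range_z"]>0)
        print(y0,Z[s].mean().round(1),np.percentile(X[s],[1,99]).round(1),(np.percentile(Y[s],[1,99])-y0).round(1))
E
```

```text
top rail x ext [-65.1  38. ] y ext [-135.6  135.2]
-96 9.6 [-32.   31.2] [-30.8  33.8]
-32 9.5 [-32.   31.1] [-30.4  33.7]
32 9.3 [-32.1  31.3] [-30.4  33.6]
96 9.1 [-32.   31.2] [-30.2  29. ]
scene rail x ext [-61.3  42.1] y ext [-134.8  135.5]
-96 10.6 [-31.2  19. ] [-29.   30.4]
-32 10.7 [-31.2  18.5] [-33.6  30.7]
32 10.9 [-31.   18.9] [-33.5  30.9]
96 10.9 [-31.   18.9] [-33.7  31. ]
```

The pads and rails confirm the rack pose. I'll carry on to above green.

play_rows:
  targets:
    - {"xyz": [23, -27, 0], "yaw": -3.3}
    - {"xyz": [23, -27, 0], "yaw": -3.3}
    - {"xyz": [23, -27, 0], "yaw": -3.3}
    - {"xyz": [23, -27, 0], "yaw": -3.3}
    - {"xyz": [23, -27, 0], "yaw": -3.3}
    - {"xyz": [23, -27, 0], "yaw": -3.3}
    - {"xyz": [23, -27, 0], "yaw": -3.3}
    - {"xyz": [23, -27, 0], "yaw": -3.3}

```text
clock: 1.7
position: [0.5005, 0.1759, 0.2312]
tcp_rot: [-0.0, 0.544, 0.839, -0.0]
ft_force: [0.5, 0.6, -0.1]
gripper_width: 0.0853
finger_force: 0.0
```

play_rows:
  targets:
    - {"xyz": [23, -27, 0], "yaw": -3.3}
    - {"xyz": [23, -27, 0], "yaw": -3.3}
    - {"xyz": [23, -27, 0], "yaw": -3.3}
    - {"xyz": [23, -27, 0], "yaw": -3.3}
    - {"xyz": [23, -27, 0], "yaw": -3.3}
    - {"xyz": [23, -27, 0], "yaw": -3.3}
    - {"xyz": [23, -27, 0], "yaw": -3.3}
    - {"xyz": [20, -27, 0], "yaw": -3.3}

```text
clock: 2.5
position: [0.6817, -0.0399, 0.2308]
tcp_rot: [-0.0, 0.721, 0.693, -0.0]
ft_force: [-0.4, -0.4, -0.1]
gripper_width: 0.0856
finger_force: 0.0
```

play_rows:
  targets:
    - {"xyz": [1, 0, -28], "yaw": 0}
    - {"xyz": [0, 0, -28], "yaw": 0}
    - {"xyz": [0, 0, -28], "yaw": 0}
    - {"xyz": [0, 0, -26], "yaw": 0}
    - {"xyz": [0, 0, -24], "yaw": 0}
    - {"xyz": [0, 0, -22], "yaw": 0}
    - {"xyz": [0, 0, -18], "yaw": 0}
    - {"xyz": [0, 0, -14], "yaw": 0}

```text
clock: 3.3
position: [0.6816, -0.0388, 0.0418]
tcp_rot: [-0.0, 0.72, 0.694, -0.0]
ft_force: [0.3, -0.3, -0.1]
gripper_width: 0.0855
finger_force: 0.0
```

play_rows:
  targets:
    - {"xyz": [0, 0, 0], "yaw": 0}
    - {"xyz": [0, 0, 0], "yaw": 0}
    - {"xyz": [0, 0, 0], "yaw": 0}
    - {"xyz": [0, 0, 0], "yaw": 0}
    - {"xyz": [0, 0, 0], "yaw": 0}
    - {"xyz": [0, 0, 0], "yaw": 0}
    - {"xyz": [0, 0, 0], "yaw": 0}
    - {"xyz": [0, 0, 0], "yaw": 0}
  fingers: 255
  force: 35

```text
clock: 4.1
position: [0.6826, -0.039, 0.0445]
tcp_rot: [0.001, 0.72, 0.694, 0.001]
ft_force: [-0.6, 0.3, 7.6]
gripper_width: 0.043
finger_force: 35.8
```

Gripped at 43 mm. Lift, then see how the force behaves.

play_rows:
  targets:
    - {"xyz": [0, 0, 4], "yaw": 0}
    - {"xyz": [0, 0, 8], "yaw": 0}
    - {"xyz": [0, 0, 13], "yaw": 0}
    - {"xyz": [0, 0, 15], "yaw": 0}
    - {"xyz": [0, 0, 16], "yaw": 0}
    - {"xyz": [0, 0, 16], "yaw": 0}
    - {"xyz": [0, 0, 16], "yaw": 0}
    - {"xyz": [0, 0, 12], "yaw": 0}

```text
clock: 4.9
position: [0.6822, -0.0389, 0.1452]
tcp_rot: [0.0, 0.72, 0.694, 0.0]
ft_force: [-0.4, 1.4, -0.7]
gripper_width: 0.0432
finger_force: 35.7
```

play_rows:
  targets:
    - {"xyz": [-15, -8, 0], "yaw": 0}
    - {"xyz": [-30, -16, 0], "yaw": 0}
    - {"xyz": [-35, -19, 0], "yaw": 0}
    - {"xyz": [-36, -19, 0], "yaw": 0}
    - {"xyz": [-36, -19, 0], "yaw": 0}
    - {"xyz": [-35, -19, 0], "yaw": 0}
    - {"xyz": [-28, -15, 0], "yaw": 0}
    - {"xyz": [-14, -8, 0], "yaw": 0}

```text
clock: 5.7
position: [0.4508, -0.163, 0.1438]
tcp_rot: [-0.0, 0.721, 0.693, 0.0]
ft_force: [0.5, -0.4, -0.9]
gripper_width: 0.0433
finger_force: 35.9
```

```bash
python3 - <<'E'
from plant import *
from m import *
f=grab_frame("scene"); 
cv2.imwrite("pics/s1.png",cv2.resize(f["pixels"][:,:,::-1],(768,576)))
print(observe()["position"])
P=cloud(f);g=P[masks(f)["green"]&(P[...,2]>.05)&(f["range_z"]>0)]
print(len(g),g.min(0),g.max(0))
E
```

```text
[ 0.44989425 -0.16384487  0.14373993]
249 [ 0.43099908 -0.18425204  0.1067572 ] [ 0.47586948 -0.15043154  0.22076374]
```

View pics/s1.png

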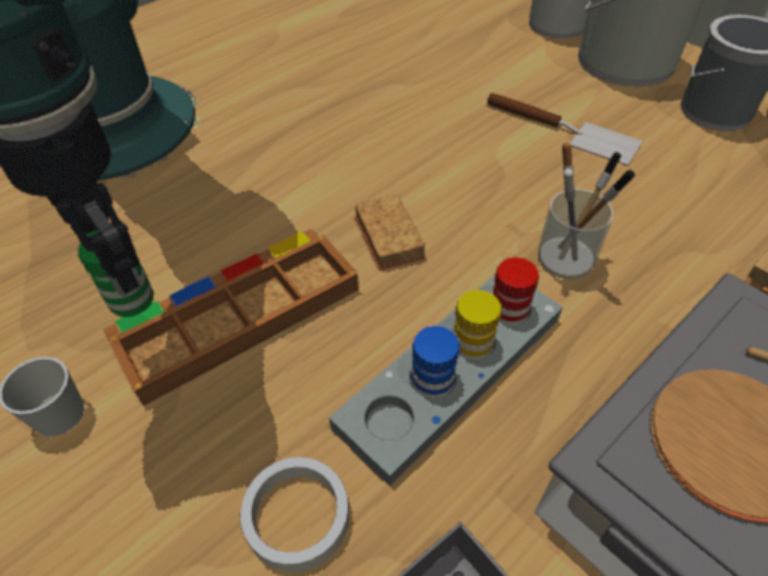

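The picture shows green held upright at (115,275), above the first compartment, with the underside at about 107 mm. Lower in two stages.

play_rows:
  targets:
    - {"xyz": [2, 1, -12], "yaw": 0}
    - {"xyz": [1, 0, -16], "yaw": 0}
    - {"xyz": [0, 0, -17], "yaw": 0}
    - {"xyz": [0, 0, -15], "yaw": 0}
    - {"xyz": [0, 0, -12], "yaw": 0}
    - {"xyz": [0, 0, -10], "yaw": 0}
    - {"xyz": [0, 0, -6], "yaw": 0}
    - {"xyz": [0, 0, 0], "yaw": 0}

```text
clock: 6.55
position: [0.4558, -0.1608, 0.0546]
tcp_rot: [-0.0, 0.72, 0.694, -0.0]
ft_force: [0.2, -0.1, -0.5]
gripper_width: 0.0433
finger_force: 35.9
```

play_rows:
  targets:
    - {"xyz": [0, 0, -1], "yaw": 0}
    - {"xyz": [0, 0, -1], "yaw": 0}
    - {"xyz": [0, 0, -1], "yaw": 0}
    - {"xyz": [0, 0, -1], "yaw": 0}
    - {"xyz": [0, 0, -1], "yaw": 0}
    - {"xyz": [0, 0, -1], "yaw": 0}
    - {"xyz": [0, 0, 0], "yaw": 0}

```text
clock: 7.25
position: [0.4559, -0.1609, 0.0492]
tcp_rot: [-0.0, 0.72, 0.694, -0.0]
ft_force: [0.1, -0.2, -1.2]
gripper_width: 0.0432
finger_force: 35.9
```

play_rows:
  targets:
    - {"xyz": [-2, -1, 0], "yaw": 0}
    - {"xyz": [0, 0, -1], "yaw": 0}
    - {"xyz": [0, 0, 0], "yaw": 0}

```text
clock: 7.55
position: [0.4538, -0.1619, 0.0482]
tcp_rot: [-0.0, 0.72, 0.694, -0.0]
ft_force: [-0.3, 0.2, -1.4]
gripper_width: 0.0434
finger_force: 35.9
```

play_rows:
  targets:
    - {"xyz": [0, 0, -1], "yaw": 0}
    - {"xyz": [0, 0, 0], "yaw": 0}

```text
clock: 7.75
position: [0.454, -0.1619, 0.0474]
tcp_rot: [-0.0, 0.72, 0.694, 0.0]
ft_force: [-1.6, 1.2, 6.4]
gripper_width: 0.0432
finger_force: 36.5
```

Contact force shows at 47.4 mm, as predicted. Release and rise.

play_rows:
  targets:
    - {"xyz": [0, 0, 0], "yaw": 0}
    - {"xyz": [0, 0, 0], "yaw": 0}
    - {"xyz": [0, 0, 0], "yaw": 0}
    - {"xyz": [0, 0, 0], "yaw": 0}
    - {"xyz": [0, 0, 0], "yaw": 0}
    - {"xyz": [0, 0, 0], "yaw": 0}
    - {"xyz": [0, 0, 0], "yaw": 0}
  fingers: 0

```text
clock: 8.45
position: [0.4539, -0.1619, 0.0472]
tcp_rot: [-0.0, 0.72, 0.694, -0.0]
ft_force: [0.1, 0.3, 0.3]
gripper_width: 0.0857
finger_force: 0.0
```

play_rows:
  targets:
    - {"xyz": [0, 0, 6], "yaw": 0}
    - {"xyz": [0, 0, 10], "yaw": 0}
    - {"xyz": [0, 0, 14], "yaw": 0}
    - {"xyz": [0, 0, 16], "yaw": 0}
    - {"xyz": [0, 0, 14], "yaw": 0}
    - {"xyz": [0, 0, 10], "yaw": 0}
    - {"xyz": [0, 0, 8], "yaw": 0}
    - {"xyz": [0, 0, 2], "yaw": 0}

```text
clock: 9.25
position: [0.4543, -0.1618, 0.1281]
tcp_rot: [0.0, 0.72, 0.694, 0.0]
ft_force: [0.5, 1.1, -0.6]
gripper_width: 0.0855
finger_force: 0.0
```

play_rows:
  targets:
    - {"xyz": [15, 12, 0], "yaw": 0}
    - {"xyz": [30, 24, 0], "yaw": 0}
    - {"xyz": [35, 29, 0], "yaw": 0}
    - {"xyz": [35, 29, 0], "yaw": 0}
    - {"xyz": [35, 29, 0], "yaw": 0}
    - {"xyz": [35, 29, 0], "yaw": 0}
    - {"xyz": [28, 22, 0], "yaw": 0}
    - {"xyz": [14, 12, 0], "yaw": 0}

```text
clock: 10.05
position: [0.6826, 0.0279, 0.1257]
tcp_rot: [-0.001, 0.719, 0.695, -0.0]
ft_force: [-0.5, 0.7, -0.2]
gripper_width: 0.0854
finger_force: 0.0
```

```bash
python3 - <<'E'
from plant import *
from m import *
for n in("scene",):
    f=grab_frame(n);P=cloud(f)
    for k in("green","blue"):
        g=P[masks(f)[k]&(P[...,2]>.075)&(f["range_z"]>0)&(P[...,2]<.1)];print(k,len(g),circ(g) if len(g) else 0,np.percentile(g[:,2],[2,50,98]))
print(observe()["position"])
E
```

```text
green 700 (array([ 457.4, -161.6]), 22.9) [0.075724   0.08835554 0.09030713]
blue 702 (array([682.9,  24.8]), 22.4) [0.07594897 0.08547937 0.08730069]
[0.68349116 0.02938593 0.12562567]
```

play_rows:
  targets:
    - {"xyz": [0, 0, 0], "yaw": 0}
    - {"xyz": [0, 0, 0], "yaw": 0}
    - {"xyz": [0, 0, -8], "yaw": 0}

```text
clock: 10.4
position: [0.6809, 0.0233, 0.1198]
tcp_rot: [0.0, 0.721, 0.693, 0.0]
ft_force: [0.2, -0.4, -0.6]
gripper_width: 0.0854
finger_force: 0.0
```

play_rows:
  targets:
    - {"xyz": [0, 0, -10], "yaw": 0}
    - {"xyz": [0, 0, -14], "yaw": 0}
    - {"xyz": [0, 0, -15], "yaw": 0}
    - {"xyz": [0, 0, -14], "yaw": 0}
    - {"xyz": [0, 0, -12], "yaw": 0}
    - {"xyz": [0, 0, -8], "yaw": 0}
    - {"xyz": [0, 0, -4], "yaw": 0}
    - {"xyz": [0, 0, 0], "yaw": 0}

```text
clock: 11.2
position: [0.6808, 0.024, 0.0418]
tcp_rot: [-0.0, 0.72, 0.694, -0.0]
ft_force: [-0.0, -0.4, 0.0]
gripper_width: 0.0854
finger_force: 0.0
```

play_rows:
  targets:
    - {"xyz": [0, 0, 0], "yaw": 0}
    - {"xyz": [0, 0, 0], "yaw": 0}
    - {"xyz": [0, 0, 0], "yaw": 0}
    - {"xyz": [0, 0, 0], "yaw": 0}
    - {"xyz": [0, 0, 0], "yaw": 0}
    - {"xyz": [0, 0, 0], "yaw": 0}
    - {"xyz": [0, 0, 0], "yaw": 0}
    - {"xyz": [0, 0, 0], "yaw": 0}
  fingers: 255

```text
clock: 12.0
position: [0.6813, 0.0242, 0.0429]
tcp_rot: [0.0, 0.72, 0.694, 0.0]
ft_force: [-2.2, 0.6, 7.0]
gripper_width: 0.0434
finger_force: 35.2
```

play_rows:
  targets:
    - {"xyz": [0, 0, 4], "yaw": 0}
    - {"xyz": [0, 0, 8], "yaw": 0}
    - {"xyz": [0, 0, 13], "yaw": 0}
    - {"xyz": [0, 0, 15], "yaw": 0}
    - {"xyz": [0, 0, 16], "yaw": 0}
    - {"xyz": [0, 0, 16], "yaw": 0}
    - {"xyz": [0, 0, 16], "yaw": 0}
    - {"xyz": [0, 0, 12], "yaw": 0}

```text
clock: 12.8
position: [0.6812, 0.0241, 0.1442]
tcp_rot: [0.0, 0.72, 0.694, 0.0]
ft_force: [-0.6, 0.1, -1.3]
gripper_width: 0.0433
finger_force: 35.7
```

play_rows:
  targets:
    - {"xyz": [-15, -8, 0], "yaw": 0}
    - {"xyz": [-29, -16, 0], "yaw": 0}
    - {"xyz": [-33, -19, 0], "yaw": 0}
    - {"xyz": [-34, -19, 0], "yaw": 0}
    - {"xyz": [-34, -19, 0], "yaw": 0}
    - {"xyz": [-33, -19, 0], "yaw": 0}
    - {"xyz": [-27, -15, 0], "yaw": 0}
    - {"xyz": [-14, -8, 0], "yaw": 0}

```text
clock: 13.6
position: [0.46, -0.1, 0.1427]
tcp_rot: [-0.0, 0.721, 0.693, 0.0]
ft_force: [0.0, -0.1, -2.0]
gripper_width: 0.0429
finger_force: 35.9
```

play_rows:
  targets:
    - {"xyz": [0, 0, 0], "yaw": 0}
    - {"xyz": [0, 0, 0], "yaw": 0}
    - {"xyz": [0, 0, 0], "yaw": 0}
    - {"xyz": [0, 0, -8], "yaw": 0}
    - {"xyz": [0, 0, -14], "yaw": 0}
    - {"xyz": [0, 0, -14], "yaw": 0}
    - {"xyz": [0, 0, -10], "yaw": 0}
    - {"xyz": [0, 0, -4], "yaw": 0}

```text
clock: 14.4
position: [0.4614, -0.0989, 0.0909]
tcp_rot: [-0.001, 0.72, 0.694, -0.001]
ft_force: [-0.4, 0.4, -1.4]
gripper_width: 0.043
finger_force: 35.9
```

play_rows:
  targets:
    - {"xyz": [0, 0, -8], "yaw": 0}
    - {"xyz": [0, 0, -10], "yaw": 0}
    - {"xyz": [0, 0, -10], "yaw": 0}
    - {"xyz": [0, 0, -8], "yaw": 0}
    - {"xyz": [0, 0, -5], "yaw": 0}
    - {"xyz": [0, 0, -2], "yaw": 0}
    - {"xyz": [0, 0, 0], "yaw": 0}

```text
clock: 15.1
position: [0.4619, -0.0989, 0.0491]
tcp_rot: [-0.0, 0.72, 0.694, -0.0]
ft_force: [-0.2, 0.6, -2.0]
gripper_width: 0.0433
finger_force: 35.9
```

play_rows:
  targets:
    - {"xyz": [0, 0, -1], "yaw": 0}
    - {"xyz": [0, 0, -1], "yaw": 0}
    - {"xyz": [0, 0, 0], "yaw": 0}

```text
clock: 15.4
position: [0.462, -0.0988, 0.0473]
tcp_rot: [0.0, 0.72, 0.694, 0.0]
ft_force: [0.1, -0.3, -1.6]
gripper_width: 0.0428
finger_force: 35.9
```

play_rows:
  targets:
    - {"xyz": [0, 0, -1], "yaw": 0}
    - {"xyz": [0, 0, 0], "yaw": 0}

```text
clock: 15.6
position: [0.4619, -0.0988, 0.0462]
tcp_rot: [-0.0, 0.72, 0.694, -0.0]
ft_force: [0.3, 0.3, -0.5]
gripper_width: 0.0435
finger_force: 35.9
```

play_rows:
  targets:
    - {"xyz": [0, 0, -0.5], "yaw": 0}
    - {"xyz": [0, 0, 0], "yaw": 0}

```text
clock: 15.8
position: [0.462, -0.0989, 0.0458]
tcp_rot: [0.0, 0.72, 0.694, 0.0]
ft_force: [-0.4, 0.2, 1.3]
gripper_width: 0.0434
finger_force: 36.1
```

play_rows:
  targets:
    - {"xyz": [0, 0, -0.5], "yaw": 0}
    - {"xyz": [0, 0, 0], "yaw": 0}

```text
clock: 16.0
position: [0.462, -0.0989, 0.0458]
tcp_rot: [-0.0, 0.72, 0.694, 0.0]
ft_force: [-5.0, 2.2, 16.6]
gripper_width: 0.0436
finger_force: 37.6
```

play_rows:
  targets:
    - {"xyz": [0, 0, 0], "yaw": 0}
    - {"xyz": [0, 0, 0], "yaw": 0}
    - {"xyz": [0, 0, 0], "yaw": 0}
    - {"xyz": [0, 0, 0], "yaw": 0}
    - {"xyz": [0, 0, 0], "yaw": 0}
    - {"xyz": [0, 0, 0], "yaw": 0}
    - {"xyz": [0, 0, 0], "yaw": 0}
  fingers: 0

```text
clock: 16.7
position: [0.4619, -0.0989, 0.0452]
tcp_rot: [-0.0, 0.72, 0.694, -0.0]
ft_force: [-0.1, 0.1, 0.1]
gripper_width: 0.0855
finger_force: 0.0
```

play_rows:
  targets:
    - {"xyz": [0, 0, 6], "yaw": 0}
    - {"xyz": [0, 0, 10], "yaw": 0}
    - {"xyz": [0, 0, 14], "yaw": 0}
    - {"xyz": [0, 0, 16], "yaw": 0}
    - {"xyz": [0, 0, 14], "yaw": 0}
    - {"xyz": [0, 0, 12], "yaw": 0}
    - {"xyz": [0, 0, 8], "yaw": 0}
    - {"xyz": [0, 0, 2], "yaw": 0}

```text
clock: 17.5
position: [0.4623, -0.0988, 0.1282]
tcp_rot: [0.0, 0.72, 0.694, 0.0]
ft_force: [0.8, 0.3, 0.2]
gripper_width: 0.0856
finger_force: 0.0
```

play_rows:
  targets:
    - {"xyz": [15, 12, 0], "yaw": 0}
    - {"xyz": [28, 24, 0], "yaw": 0}
    - {"xyz": [33, 29, 0], "yaw": 0}
    - {"xyz": [34, 29, 0], "yaw": 0}
    - {"xyz": [34, 29, 0], "yaw": 0}
    - {"xyz": [33, 29, 0], "yaw": 0}
    - {"xyz": [26, 23, 0], "yaw": 0}
    - {"xyz": [14, 12, 0], "yaw": 0}

```text
clock: 18.3
position: [0.6803, 0.0918, 0.1256]
tcp_rot: [-0.001, 0.719, 0.695, -0.0]
ft_force: [-0.5, 0.2, 0.3]
gripper_width: 0.0851
finger_force: 0.0
```

play_rows:
  targets:
    - {"xyz": [0, 0, 0], "yaw": 0}
    - {"xyz": [0, 0, 0], "yaw": 0}
    - {"xyz": [0, 0, 0], "yaw": 0}
    - {"xyz": [0, 0, -8], "yaw": 0}

```text
clock: 18.7
position: [0.6791, 0.0875, 0.12]
tcp_rot: [0.0, 0.72, 0.693, 0.001]
ft_force: [0.3, 0.0, 1.1]
gripper_width: 0.0855
finger_force: 0.0
```

play_rows:
  targets:
    - {"xyz": [0, 0, -10], "yaw": 0}
    - {"xyz": [0, 0, -14], "yaw": 0}
    - {"xyz": [0, 0, -15], "yaw": 0}
    - {"xyz": [0, 0, -14], "yaw": 0}
    - {"xyz": [0, 0, -12], "yaw": 0}
    - {"xyz": [0, 0, -8], "yaw": 0}
    - {"xyz": [0, 0, -4], "yaw": 0}
    - {"xyz": [0, 0, 0], "yaw": 0}

```text
clock: 19.5
position: [0.6788, 0.0881, 0.0418]
tcp_rot: [-0.0, 0.72, 0.694, -0.0]
ft_force: [0.3, 1.1, -0.4]
gripper_width: 0.0852
finger_force: 0.0
```

play_rows:
  targets:
    - {"xyz": [0, 0, 0], "yaw": 0}
    - {"xyz": [0, 0, 0], "yaw": 0}
    - {"xyz": [0, 0, 0], "yaw": 0}
    - {"xyz": [0, 0, 0], "yaw": 0}
    - {"xyz": [0, 0, 0], "yaw": 0}
    - {"xyz": [0, 0, 0], "yaw": 0}
    - {"xyz": [0, 0, 0], "yaw": 0}
    - {"xyz": [0, 0, 0], "yaw": 0}
  fingers: 255

```text
clock: 20.3
position: [0.6792, 0.0882, 0.0429]
tcp_rot: [0.0, 0.72, 0.694, 0.0]
ft_force: [-1.8, 0.0, 6.2]
gripper_width: 0.0431
finger_force: 35.3
```

play_rows:
  targets:
    - {"xyz": [0, 0, 4], "yaw": 0}
    - {"xyz": [0, 0, 8], "yaw": 0}
    - {"xyz": [0, 0, 13], "yaw": 0}
    - {"xyz": [0, 0, 15], "yaw": 0}
    - {"xyz": [0, 0, 16], "yaw": 0}
    - {"xyz": [0, 0, 16], "yaw": 0}
    - {"xyz": [0, 0, 16], "yaw": 0}
    - {"xyz": [0, 0, 12], "yaw": 0}

```text
clock: 21.1
position: [0.6792, 0.0882, 0.1442]
tcp_rot: [0.0, 0.72, 0.694, 0.001]
ft_force: [1.0, 0.8, -2.0]
gripper_width: 0.0431
finger_force: 35.7
```

play_rows:
  targets:
    - {"xyz": [-14, -4, 0], "yaw": 0}
    - {"xyz": [-26, -8, 0], "yaw": 0}
    - {"xyz": [-30, -9, 0], "yaw": 0}
    - {"xyz": [-30, -9, 0], "yaw": 0}
    - {"xyz": [-30, -9, 0], "yaw": 0}
    - {"xyz": [-30, -9, 0], "yaw": 0}
    - {"xyz": [-25, -8, 0], "yaw": 0}
    - {"xyz": [-14, -4, 0], "yaw": 0}

```text
clock: 21.9
position: [0.4782, 0.0275, 0.1427]
tcp_rot: [-0.0, 0.72, 0.694, 0.0]
ft_force: [0.5, 0.2, -1.1]
gripper_width: 0.0434
finger_force: 35.8
```

play_rows:
  targets:
    - {"xyz": [0, 0, 0], "yaw": 0}
    - {"xyz": [0, 0, 0], "yaw": 0}
    - {"xyz": [0, 0, 0], "yaw": 0}
    - {"xyz": [0, 0, -8], "yaw": 0}
    - {"xyz": [0, 0, -14], "yaw": 0}
    - {"xyz": [0, 0, -14], "yaw": 0}
    - {"xyz": [0, 0, -10], "yaw": 0}
    - {"xyz": [0, 0, -4], "yaw": 0}

```text
clock: 22.7
position: [0.4792, 0.0278, 0.0906]
tcp_rot: [-0.0, 0.72, 0.694, -0.001]
ft_force: [-0.6, 0.3, 0.0]
gripper_width: 0.043
finger_force: 35.8
```

play_rows:
  targets:
    - {"xyz": [0, 0, -8], "yaw": 0}
    - {"xyz": [0, 0, -10], "yaw": 0}
    - {"xyz": [0, 0, -10], "yaw": 0}
    - {"xyz": [0, 0, -8], "yaw": 0}
    - {"xyz": [0, 0, -5], "yaw": 0}
    - {"xyz": [0, 0, -2], "yaw": 0}
    - {"xyz": [0, 0, 0], "yaw": 0}

```text
clock: 23.4
position: [0.4799, 0.0281, 0.0491]
tcp_rot: [-0.0, 0.72, 0.694, -0.0]
ft_force: [1.2, 0.4, -0.8]
gripper_width: 0.0435
finger_force: 35.8
```

play_rows:
  targets:
    - {"xyz": [0, 0, -1], "yaw": 0}
    - {"xyz": [0, 0, -1], "yaw": 0}
    - {"xyz": [0, 0, 0], "yaw": 0}

```text
clock: 23.7
position: [0.48, 0.0282, 0.0473]
tcp_rot: [0.0, 0.72, 0.694, 0.0]
ft_force: [-0.0, -0.3, -0.5]
gripper_width: 0.0435
finger_force: 35.8
```

play_rows:
  targets:
    - {"xyz": [0, 0, -1], "yaw": 0}
    - {"xyz": [0, 0, 0], "yaw": 0}

```text
clock: 23.9
position: [0.4799, 0.0282, 0.0462]
tcp_rot: [-0.0, 0.72, 0.694, -0.0]
ft_force: [-0.6, -0.0, -0.7]
gripper_width: 0.0431
finger_force: 35.8
```

play_rows:
  targets:
    - {"xyz": [0, 0, -0.6], "yaw": 0}
    - {"xyz": [0, 0, 0], "yaw": 0}

```text
clock: 24.1
position: [0.48, 0.0281, 0.0458]
tcp_rot: [-0.0, 0.72, 0.694, 0.0]
ft_force: [-1.1, -0.2, 5.1]
gripper_width: 0.0433
finger_force: 36.3
```

play_rows:
  targets:
    - {"xyz": [0, 0, 0], "yaw": 0}
    - {"xyz": [0, 0, 0], "yaw": 0}
    - {"xyz": [0, 0, 0], "yaw": 0}
    - {"xyz": [0, 0, 0], "yaw": 0}
    - {"xyz": [0, 0, 0], "yaw": 0}
    - {"xyz": [0, 0, 0], "yaw": 0}
    - {"xyz": [0, 0, 0], "yaw": 0}
  fingers: 0

```text
clock: 24.8
position: [0.4799, 0.0281, 0.0457]
tcp_rot: [0.0, 0.72, 0.694, -0.0]
ft_force: [0.1, 0.4, 0.4]
gripper_width: 0.0852
finger_force: 0.0
```

play_rows:
  targets:
    - {"xyz": [0, 0, 6], "yaw": 0}
    - {"xyz": [0, 0, 10], "yaw": 0}
    - {"xyz": [0, 0, 14], "yaw": 0}
    - {"xyz": [0, 0, 16], "yaw": 0}
    - {"xyz": [0, 0, 14], "yaw": 0}
    - {"xyz": [0, 0, 12], "yaw": 0}
    - {"xyz": [0, 0, 8], "yaw": 0}
    - {"xyz": [0, 0, 2], "yaw": 0}

```text
clock: 25.6
position: [0.4802, 0.0283, 0.1286]
tcp_rot: [0.0, 0.72, 0.694, 0.001]
ft_force: [-0.9, -0.2, -0.4]
gripper_width: 0.0854
finger_force: 0.0
```

play_rows:
  targets:
    - {"xyz": [14, 8, 0], "yaw": 0}
    - {"xyz": [26, 16, 0], "yaw": 0}
    - {"xyz": [30, 19, 0], "yaw": 0}
    - {"xyz": [30, 19, 0], "yaw": 0}
    - {"xyz": [30, 19, 0], "yaw": 0}
    - {"xyz": [30, 19, 0], "yaw": 0}
    - {"xyz": [24, 16, 0], "yaw": 0}
    - {"xyz": [14, 8, 0], "yaw": 0}

```text
clock: 26.4
position: [0.6789, 0.1538, 0.1264]
tcp_rot: [-0.0, 0.72, 0.694, -0.0]
ft_force: [-0.7, -0.1, -0.7]
gripper_width: 0.0853
finger_force: 0.0
```

play_rows:
  targets:
    - {"xyz": [0, 0, 0], "yaw": 0}
    - {"xyz": [0, 0, 0], "yaw": 0}
    - {"xyz": [0, 0, 0], "yaw": 0}
    - {"xyz": [0, 0, -8], "yaw": 0}

```text
clock: 26.8
position: [0.6781, 0.1518, 0.1205]
tcp_rot: [0.0, 0.72, 0.694, 0.001]
ft_force: [0.5, 0.9, -0.4]
gripper_width: 0.0854
finger_force: 0.0
```

```bash
python3 - <<'E'
from plant import *
from m import *
f=grab_frame("scene");P=cloud(f)
cv2.imwrite("pics/s2.png",cv2.resize(f["pixels"][:,:,::-1],(768,576)))
for k,m in masks(f).items():
    g=P[m&(P[...,2]>.075)&(f["range_z"]>0)&(P[...,2]<.1)]
    if len(g): print(k,len(g),circ(g),np.percentile(g[:,2],[50,98]).round(4))
E
```

```text
red 549 (array([679.3, 152. ]), 22.3) [0.0854 0.0873]
yellow 408 (array([470.3, -66.5]), 118.1) [0.0886 0.0906]
blue 618 (array([464.9, -97.9]), 22.8) [0.0884 0.0904]
green 677 (array([ 456.7, -161.4]), 23.1) [0.0884 0.0903]
```

View pics/s2.png

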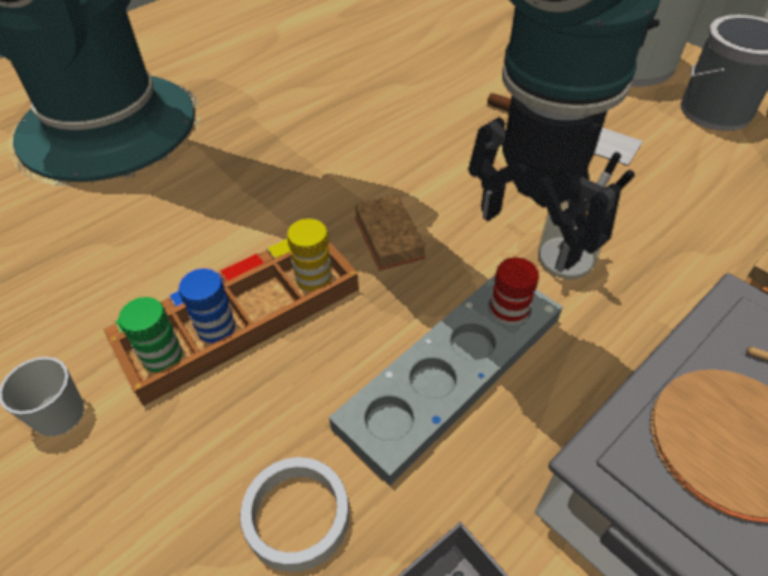

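Green (150,335), blue (205,305) and yellow (310,255) stand upright in their compartments, lids at about 89 mm. The gripper is above red (515,290), with the jar behind it. The brushes start at y = 237 mm and the gripper body reaches 195 mm, so it's clear.

play_rows:
  targets:
    - {"xyz": [0, 0, -10], "yaw": 0}
    - {"xyz": [0, 0, -14], "yaw": 0}
    - {"xyz": [0, 0, -15], "yaw": 0}
    - {"xyz": [0, 0, -14], "yaw": 0}
    - {"xyz": [0, 0, -12], "yaw": 0}
    - {"xyz": [0, 0, -8], "yaw": 0}
    - {"xyz": [0, 0, -4], "yaw": 0}
    - {"xyz": [0, 0, 0], "yaw": 0}

```text
clock: 27.65
position: [0.6778, 0.152, 0.0422]
tcp_rot: [-0.0, 0.72, 0.694, -0.0]
ft_force: [-0.3, 0.7, -0.3]
gripper_width: 0.0853
finger_force: 0.0
```

play_rows:
  targets:
    - {"xyz": [0, 0, 0], "yaw": 0}
    - {"xyz": [0, 0, 0], "yaw": 0}
    - {"xyz": [0, 0, 0], "yaw": 0}
    - {"xyz": [0, 0, 0], "yaw": 0}
    - {"xyz": [0, 0, 0], "yaw": 0}
    - {"xyz": [0, 0, 0], "yaw": 0}
    - {"xyz": [0, 0, 0], "yaw": 0}
    - {"xyz": [0, 0, 0], "yaw": 0}
  fingers: 255

```text
clock: 28.45
position: [0.6782, 0.1522, 0.0432]
tcp_rot: [0.0, 0.72, 0.694, 0.0]
ft_force: [-0.7, 0.6, 6.8]
gripper_width: 0.0433
finger_force: 35.2
```

play_rows:
  targets:
    - {"xyz": [0, 0, 4], "yaw": 0}
    - {"xyz": [0, 0, 8], "yaw": 0}
    - {"xyz": [0, 0, 13], "yaw": 0}
    - {"xyz": [0, 0, 15], "yaw": 0}
    - {"xyz": [0, 0, 16], "yaw": 0}
    - {"xyz": [0, 0, 16], "yaw": 0}
    - {"xyz": [0, 0, 16], "yaw": 0}
    - {"xyz": [0, 0, 12], "yaw": 0}

```text
clock: 29.25
position: [0.6782, 0.1522, 0.1446]
tcp_rot: [0.0, 0.72, 0.694, 0.0]
ft_force: [1.1, -0.2, -1.7]
gripper_width: 0.0434
finger_force: 35.7
```

play_rows:
  targets:
    - {"xyz": [-14, -12, 0], "yaw": 0}
    - {"xyz": [-28, -24, 0], "yaw": 0}
    - {"xyz": [-31, -29, 0], "yaw": 0}
    - {"xyz": [-31, -29, 0], "yaw": 0}
    - {"xyz": [-31, -29, 0], "yaw": 0}
    - {"xyz": [-31, -29, 0], "yaw": 0}
    - {"xyz": [-27, -23, 0], "yaw": 0}
    - {"xyz": [-14, -12, 0], "yaw": 0}

```text
clock: 30.05
position: [0.4688, -0.0367, 0.1431]
tcp_rot: [-0.0, 0.721, 0.693, 0.0]
ft_force: [1.4, 0.4, -1.3]
gripper_width: 0.0434
finger_force: 35.9
```

play_rows:
  targets:
    - {"xyz": [0, 0, 0], "yaw": 0}
    - {"xyz": [0, 0, 0], "yaw": 0}
    - {"xyz": [0, 0, 0], "yaw": 0}
    - {"xyz": [0, 0, -8], "yaw": 0}
    - {"xyz": [0, 0, -14], "yaw": 0}
    - {"xyz": [0, 0, -14], "yaw": 0}
    - {"xyz": [0, 0, -10], "yaw": 0}
    - {"xyz": [0, 0, -4], "yaw": 0}

```text
clock: 30.85
position: [0.4704, -0.0349, 0.0913]
tcp_rot: [-0.0, 0.72, 0.694, -0.001]
ft_force: [0.3, -0.1, -0.7]
gripper_width: 0.0432
finger_force: 35.9
```

play_rows:
  targets:
    - {"xyz": [0, 0, -8], "yaw": 0}
    - {"xyz": [0, 0, -10], "yaw": 0}
    - {"xyz": [0, 0, -10], "yaw": 0}
    - {"xyz": [0, 0, -8], "yaw": 0}
    - {"xyz": [0, 0, -5], "yaw": 0}
    - {"xyz": [0, 0, -2], "yaw": 0}
    - {"xyz": [0, 0, 0], "yaw": 0}

```text
clock: 31.55
position: [0.4709, -0.035, 0.0495]
tcp_rot: [-0.0, 0.72, 0.694, -0.0]
ft_force: [-0.2, -0.3, -0.4]
gripper_width: 0.0433
finger_force: 35.9
```

play_rows:
  targets:
    - {"xyz": [0, 0, -1], "yaw": 0}
    - {"xyz": [0, 0, -1], "yaw": 0}
    - {"xyz": [0, 0, -0.6], "yaw": 0}
    - {"xyz": [0, 0, 0], "yaw": 0}

```text
clock: 31.95
position: [0.4709, -0.0348, 0.0471]
tcp_rot: [-0.0, 0.72, 0.694, -0.0]
ft_force: [0.1, 0.8, -0.8]
gripper_width: 0.0432
finger_force: 35.9
```

play_rows:
  targets:
    - {"xyz": [0, 0, -0.7], "yaw": 0}
    - {"xyz": [0, 0, 0], "yaw": 0}

```text
clock: 32.15
position: [0.4709, -0.0349, 0.0463]
tcp_rot: [-0.0, 0.72, 0.694, -0.0]
ft_force: [-0.9, -0.6, -0.9]
gripper_width: 0.0428
finger_force: 35.9
```

play_rows:
  targets:
    - {"xyz": [0, 0, -0.5], "yaw": 0}
    - {"xyz": [0, 0, 0], "yaw": 0}

```text
clock: 32.35
position: [0.4709, -0.0349, 0.0462]
tcp_rot: [-0.0, 0.72, 0.694, 0.0]
ft_force: [-3.9, 1.0, 9.5]
gripper_width: 0.0432
finger_force: 36.9
```

Contact. Release, rise and back away.

play_rows:
  targets:
    - {"xyz": [0, 0, 0], "yaw": 0}
    - {"xyz": [0, 0, 0], "yaw": 0}
    - {"xyz": [0, 0, 0], "yaw": 0}
    - {"xyz": [0, 0, 0], "yaw": 0}
    - {"xyz": [0, 0, 0], "yaw": 0}
    - {"xyz": [0, 0, 0], "yaw": 0}
    - {"xyz": [0, 0, 0], "yaw": 0}
  fingers: 0

```text
clock: 33.05
position: [0.4709, -0.0349, 0.0458]
tcp_rot: [-0.0, 0.72, 0.694, -0.0]
ft_force: [0.9, -0.5, 0.7]
gripper_width: 0.0853
finger_force: 0.0
```

play_rows:
  targets:
    - {"xyz": [0, 0, 6], "yaw": 0}
    - {"xyz": [0, 0, 12], "yaw": 0}
    - {"xyz": [0, 0, 18], "yaw": 0}
    - {"xyz": [0, 0, 24], "yaw": 0}
    - {"xyz": [0, 0, 24], "yaw": 0}
    - {"xyz": [0, 0, 20], "yaw": 0}
    - {"xyz": [0, 0, 14], "yaw": 0}
    - {"xyz": [0, 0, 6], "yaw": 0}

```text
clock: 33.85
position: [0.4714, -0.0349, 0.1718]
tcp_rot: [0.001, 0.72, 0.694, 0.001]
ft_force: [0.4, 0.9, -1.1]
gripper_width: 0.0853
finger_force: 0.0
```

play_rows:
  targets:
    - {"xyz": [0, 14, 0], "yaw": 0}
    - {"xyz": [0, 25, 0], "yaw": 0}
    - {"xyz": [0, 25, 0], "yaw": 0}
    - {"xyz": [0, 25, 0], "yaw": 0}
    - {"xyz": [0, 25, 0], "yaw": 0}
    - {"xyz": [0, 25, 0], "yaw": 0}
    - {"xyz": [0, 14, 0], "yaw": 0}
    - {"xyz": [0, 0, 0], "yaw": 0}

```text
clock: 34.65
position: [0.4707, 0.1195, 0.1698]
tcp_rot: [-0.0, 0.719, 0.695, -0.0]
ft_force: [0.2, -0.8, -0.4]
gripper_width: 0.0848
finger_force: 0.0
```

```bash
python3 - <<'E'
from plant import *
from m import *
for n in("scene","top"):
    f=grab_frame(n);P=cloud(f)
    cv2.imwrite(f"pics/{n}3.png",cv2.resize(f["pixels"][:,:,::-1],(768,576)))
    for k,m in masks(f).items():
        g=P[m&(P[...,2]>.075)&(f["range_z"]>0)&(P[...,2]<.1)&(P[...,0]<.52)]
        if len(g): print(n,k,len(g),circ(g),np.percentile(g[:,2],[50,98]).round(4))
E
```

```text
scene red 557 (array([473.8, -33.9]), 23.1) [0.0884 0.0901]
scene yellow 285 (array([477.5, -72.7]), 113.1) [0.0887 0.0903]
scene blue 600 (array([464.9, -97.6]), 22.7) [0.0884 0.0904]
scene green 592 (array([ 456.7, -161.9]), 22.4) [0.0885 0.0905]
top red 374 (array([470.3, -33.5]), 22.5) [0.0879 0.0908]
top yellow 220 (array([465.7, -63.8]), 104.9) [0.0877 0.0903]
top blue 362 (array([461.5, -98. ]), 21.7) [0.0879 0.0905]
top green 357 (array([ 452.8, -162. ]), 22.4) [0.0878 0.0906]
```

View pics/scene3.png

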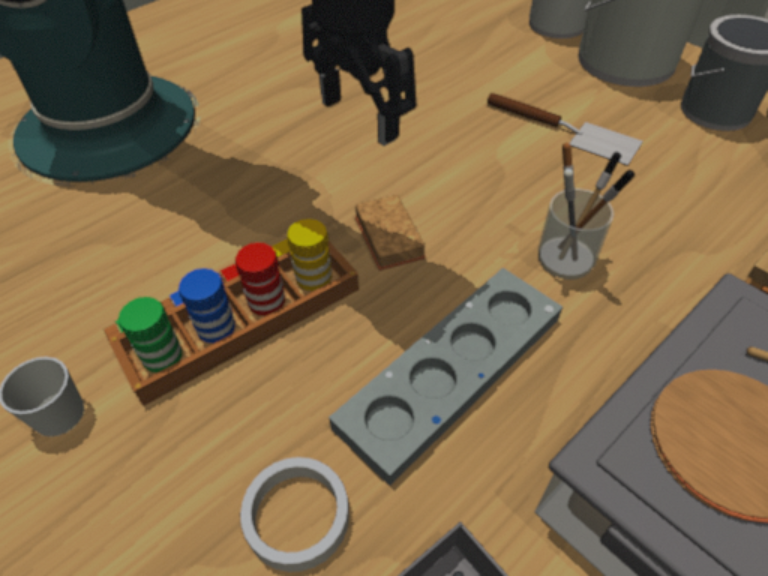

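All four pots stand upright behind their own chips: green (150,335), blue (205,305), red (262,278), yellow (310,255). The lids are at about 89 mm, so the undersides are on the pads. The jar is unmoved at (575,235), and the gripper is clear. Handing in.

```bash
python3 -c "
from plant import *
print(job_done())"
```

```text
the job is handed in; nothing more can be done
None
```

I moved all four pots to the rack compartments behind their own colour chips; they stand upright and released, the brush jar is where it was, and I handed the job in at about 35 s.

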